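# Lay out an opened phone's parts for reassembly

## Task

The opened phone on the bench mat is about to be put back together: lay its four loose parts out in one straight row along its right-hand side (seen from the robot, the phone's camera end pointing away), every part turned square with the phone the way it sits inside it. The battery goes in the middle of the row, level with the middle of the phone and about 4 cm clear of its edge; the green main board goes behind it towards the camera end and the black loudspeaker in front of it towards the charging end, each about 3 cm clear of the battery and centred in line with it; the steel shield cover goes on top of the main board, centred on it and turned the same way. Do not shift the phone, and leave the screw dish, tweezers, screwdriver and cleaner bottle alone.

Things in the scene. Friction and masses are not known exactly. Their poses are not given: they have to be found in the camera images.
- phone: opened rugged phone, loose, screen down on the bench mat (mat top at height 2 mm): dark frame, orange corner bumpers, 168 x 78 x 13 mm high, three empty bays. Origin: centre of its underside. x: lengthwise to the camera end (round camera windows, copper pad), pointing away from the robot within 0.3 rad; y: to its left. Bays: battery at the origin, board at the +x end, loudspeaker at the -x (charging socket) end.
- battery_center (a point): centre (half-way up) of the battery: black block, white label, gold end strip, 76 (x) x 48 (y) x 9 mm high, 95 g. It and the next three lie at first on a blue parts mat, its top at height 4 mm (2 mm above the bench mat). Axes of all four: x lies along the phone's length when the part sits in the phone (either way round), y across it, z up.
- board_center (a point): centre of the main board: green two-tier circuit board with black chips and gold contacts, 36 (x) x 66 (y) x 6 mm high, flat on top, 28 g
- speaker_center (a point): centre of the loudspeaker module: black bar with a striped steel grille and two brass screw eyes, 20 (x) x 58 (y) x 9 mm high, 18 g
- shield_center (a point): centre of the shield cover: bright steel lid with rows of small holes, 28 (x) x 46 (y) x 5 mm high, 14 g; goes on top of the main board
- screw_dish: bystander: round steel dish with screws, 66 mm wide, 16 mm high, origin at the centre of its underside; in the tool strip at the mat's far edge
- tweezers: bystander: steel tweezers, 130 mm long, 8 mm high, lying across in front of the robot; origin at the middle of the underside, x along them
- screwdriver: bystander: blue-handled precision screwdriver, 150 mm long, in the tool strip at the mat's far edge; origin near its middle underneath, x along it
- cleaner: bystander: white cleaner bottle with blue cap, 48 mm wide, 110 mm high, standing at the far left; origin at the centre of its underside
Things that resemble listed ones, but are neither listed nor needed, are in the scene too. Of the things that look like the phone, the largest one is meant.

How it is judged:
By the outcome, as a careful person would: the job done as asked, in the order asked, and still so for the second after the job is handed in, with the robot touching nothing.
It also fails if it takes over 96 s, if anything falls off the work surface, if the arm or the gripper's body presses on something with over 40 N, if the wrist force passes 120 N, or if a joint passes its speed limit or range.

## Robot

A 6-joint arm with a two-finger parallel gripper is mounted at the origin on the work surface. World frame = base frame: x ahead of the robot, y to its left, z up, the work surface at z = 0. Lengths are in m, angles in degrees, forces in N, time in s.
With the tool pointing down it reaches from about 0.25 to 0.725 m from the base axis. Payload 9.7 kg.
Tool frame: the origin (TCP) lies on the centre line of the jaws, within the pads' length; the fingertips stand 22 mm ahead of it and the grasp point (between the pads) lies 3 mm ahead of it (arm.tip_extent is the distance from the TCP to the fingertips, in m); z points along the fingers, y is the line along which they close (so a half turn about z gives the same grasp; the last joint's range is limited). The gripper opens to 85 mm and grips with 20 to 120 N. Pads are 22 mm wide; open, the fingers measure 114 mm over their backs; the gripper's body (76 mm by 85 mm) begins 54 mm behind the grasp point. The pads swing forward as they close: fully open they stand 13 mm farther back than shut.
Start: joints at [-71.161, 4.979, 10.078, 95.1, 0, 90], TCP at [0.178, -0.521, 0.253] pointing down, gripper open.
Joint ranges: [-179.16, 179.16], [-48.56, 103.87], [-65.8, 70.77], [-126.05, 130.52], [-82.76, 87.17], [-180, 180]. Speed limits (degrees/s): [127.2, 127.2, 147.25, 180, 180, 180].

## Interface

Orientations are given as a 3x3 rotation matrix whose columns are the frame's x, y, z axes.
In Python, from plant import arm gives the robot as it stands.
- The arm moves only by the tool jog_arm, never from a script. Its argument "deltas" is a list of rows, each an object with "travel": the shift along the tool's x, y, z in m, a list of three; "rotation": the turn, a rotation vector about the tool's x, y, z in degrees, a list of three; "claw": the finger opening in m, from 0 to 0.0854. In form: [{"travel": [dx, dy, dz], "rotation": [rx, ry, rz], "claw": claw}, ...]. A call has 1 to 8 rows; each row shifts and turns the commanded pose from where the row before left it, along the tool's axes as they then stand; what a row does not reach is not made up. A row lasts 1/8 s, in which the tool goes at most 62.5 mm and 10.7 degrees, less where a joint would pass 70% of its speed; a pose out of reach is approached as far as the arm can. A call is refused whole if a number of a shift passes 0.0625 or a number of a turn 10.7, either way. A call with a gripper value outside its range is refused whole. The fingers move at their own pace and stop on an object; the grip force is fixed at half the most. Time passes only in rows, so rows that do not move let the fingers close. It gives the time, the measured TCP pose, the force, the opening and the grip force at its end, in the units of the state.
- arm.get_obs(): the state, without advancing time (a new reading comes with each control period).
- arm.get_image(name): name is "scene" or "top"; returns a dict with "color" (400x640x3 uint8, red, green, blue), "camera_matrix" (3x3 intrinsics, pixels), "D" ([k1, k2, p1, p2, k3] as OpenCV has them; the pictures are not rectified), "world_from_camera" (4x4, takes a point from camera to world coordinates). Camera axes: x right, y up, looking along -z (the intrinsics and any distortion apply to the point x, -y, -z); pixel columns grow to the right and rows downward; lengths in m; the calibration is good to about 2 mm. A picture is of the moment at which its call begins. There is no depth.
- arm.close_job(): hands the job in; it is judged then, once.
The state is a dict: "time_s": time; "q": joint angles; "qvel": joint speeds; "joint_torque": joint torques, N m; "tool_pos": TCP position; "eef_rot": TCP orientation; "ft_force": force on the tool from outside, world axes, zero at the start; "wrist_torque": the same for the moment, N m; "grip_width": finger opening in m; "gripper_force": force on a finger pad.
Only numpy, scipy, OpenCV 4.12 (cv2) and the standard library are available. Lean on these libraries where they do the work, as an engineer would, in place of code of your own. Each camera call takes 0.05 s, during which the arm holds its last target. There are 200 camera calls.

## Working session

There is one attempt and no reset: what is moved stays moved. The work goes in short steps, Python scripts to look and compute and a tool call to move; the robot and the scene stay as the last step left them, time stands still between calls to the robot, and variables do not carry over. Pictures are saved under pics/ and viewed, at most 14 in all, crops included, and the job is handed in when it is done.

Besides the shell and the picture viewer there is one more tool, called after "Request:" as name(argument=value, ...) on one line, values as JSON. jog_arm: Moves the arm, as the interface text tells. Its arguments: {"type":"object","properties":{"deltas":{"type":"array"}},"required":["deltas"]}

```bash
mkdir -p pics; ls
python3 - <<'E'
from plant import arm
import cv2
for n in("top","scene"):
    im=arm.get_image(n); cv2.imwrite(f"pics/{n}0.png",im["color"][:,:,::-1])
    print(n,im["camera_matrix"].tolist(),im["D"],im["world_from_camera"].round(4).tolist())
o=arm.get_obs();print(o,arm.tip_extent)
E
```

```text
pics
top [[369.6211236238335, 0.0, 315.4734631033076], [0.0, 369.6211236238335, 199.29956601070091], [0.0, 0.0, 1.0]] [-0.00140804  0.          0.          0.          0.        ] [[-0.0185, 0.9959, -0.0888, 0.3588], [-0.9996, -0.0201, -0.0176, -0.146], [-0.0194, 0.0884, 0.9959, 1.1323], [0.0, 0.0, 0.0, 1.0]]
scene [[389.3995069884178, 0.0, 321.9463891888987], [0.0, 389.3995069884178, 198.86151124265996], [0.0, 0.0, 1.0]] [-0.04394262  0.          0.          0.          0.        ] [[-0.8475, -0.4159, 0.3299, 0.868], [0.5308, -0.6552, 0.5375, 0.4779], [-0.0075, 0.6306, 0.776, 0.9304], [0.0, 0.0, 0.0, 1.0]]
{'time_s': 0.1, 'q': array([-7.11636437e+01,  5.00889524e+00,  1.00392725e+01,  9.51011203e+01,
       -1.53971737e-03,  8.99991407e+01]), 'qvel': array([-0.0600537 , -0.02290194,  0.18899019, -0.08441363, -0.14309271,
        0.0063361 ]), 'joint_torque': array([ 1.14701925e-03, -5.21560192e+01,  4.65654945e+01,  1.59804808e-02,
        2.62462777e-05,  1.70767413e-05]), 'tool_pos': array([ 0.17750927, -0.52036942,  0.25264737]), 'eef_rot': array([[ 9.46439727e-01,  3.22880263e-01, -4.24076552e-04],
       [ 3.22880540e-01, -9.46439016e-01,  1.15989745e-03],
       [-2.68545998e-05, -1.23469910e-03, -9.99999237e-01]]), 'ft_force': array([-0.02161245,  0.28013308,  0.56030776]), 'wrist_torque': array([-0.03441779,  0.03178167,  0.0061023 ]), 'gripper_force': 0.0, 'grip_width': 0.08559413173482273} 0.022
```

View pics/top0.png

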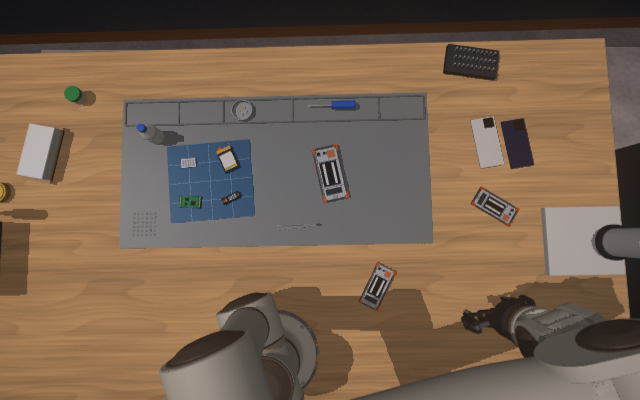

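View pics/scene0.png

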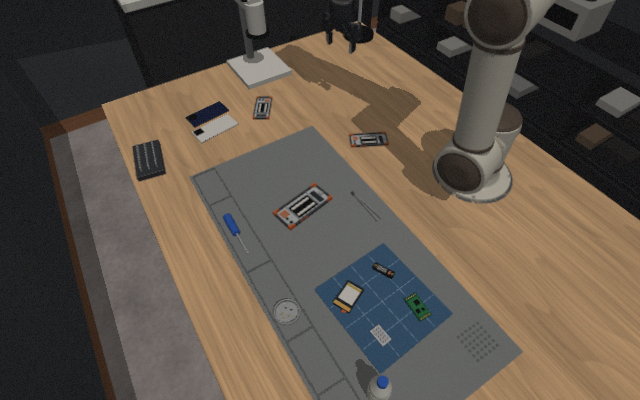

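The top picture shows the parts mat around (211,181): battery (228,159), shield (189,163), board (190,201), speaker (231,198). Phone-like candidates are (331,173) on the mat, (378,286) and (495,206). The one at (331,173) is the largest, so that's my choice. I'll check it in close crops.

Run:
```python
import cv2,numpy as np
t=cv2.imread("pics/top0.png");s=cv2.imread("pics/scene0.png")
z=lambda c,k:cv2.resize(c,None,fx=k,fy=k,interpolation=cv2.INTER_CUBIC)
a=z(t[138:218,160:260],8)[:600]; cv2.imwrite("pics/c1.png",a)
b=np.hstack([z(t[138:212,305:357],7.5)[:555],z(s[180:235,265:340],5)[:275].repeat(1,0) if 0 else cv2.copyMakeBorder(z(s[175:235,268:338],5.5),0,225,0,0,cv2.BORDER_CONSTANT)[:555]])
print(a.shape,b.shape); cv2.imwrite("pics/c2.png",b)
```

```text
(600, 800, 3) (555, 775, 3)
```

View pics/c1.png

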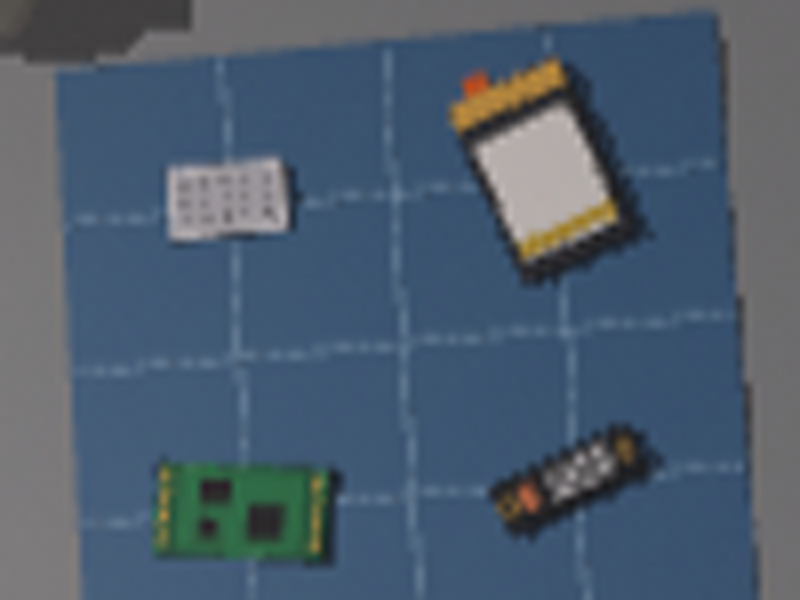

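View pics/c2.png

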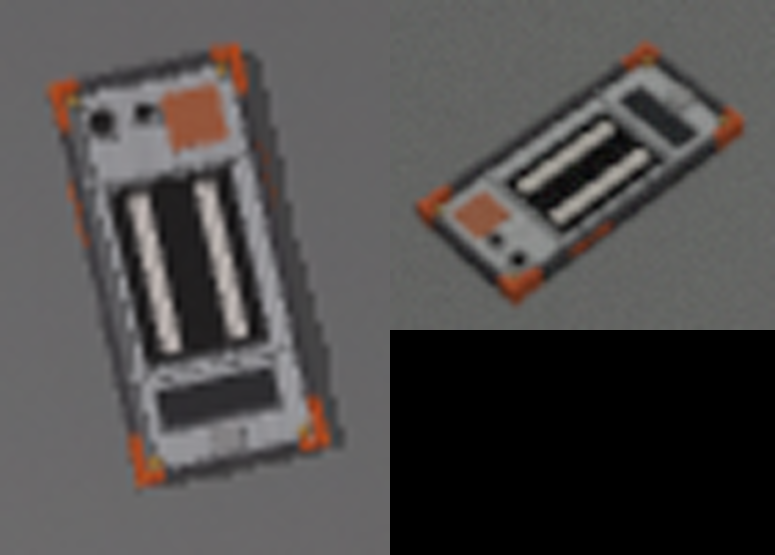

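Top crop c1 shows the four parts clearly, all long axes roughly settled. c2 confirms the phone: camera windows and copper pad at the far end, orange corners at about (312,149), (337,144), (349,197) and (324,203). Next I'll fit rectangles of known size.

```bash
cat > h.py <<'E'
import numpy as np,cv2
from scipy.optimize import least_squares
def proj(im,P):
    M=np.linalg.inv(im["world_from_camera"]);M=np.diag([1,-1,-1,1])@M
    return cv2.projectPoints(np.float64(P),cv2.Rodrigues(M[:3,:3])[0],M[:3,3],im["camera_matrix"],np.float64(im["D"]))[0][:,0]
def rect(p,lx,ly,z):
    c,s=np.cos(p[2]),np.sin(p[2]);q=np.array([[lx,ly],[lx,-ly],[-lx,-ly],[-lx,ly]])/2 # FL FR NR NL
    return np.c_[q@np.array([[c,s],[-s,c]])+p[:2],np.full(4,z)]
def fit(im,uv,lx,ly,z,p0):
    r=least_squares(lambda p:(proj(im,rect(p,lx,ly,z))-uv).ravel(),p0)
    return r.x,np.abs(r.fun).max()
S=dict(phone=(.168,.078,.015),battery=(.076,.048,.013),board=(.036,.066,.010),speaker=(.020,.058,.013),shield=(.028,.046,.009))
def target(ph,dx,dy=-.103):
    c,s=np.cos(ph[2]),np.sin(ph[2]);return ph[:2]+np.array([c*dx-s*dy,s*dx+c*dy])
def show(n,p,e=0):print(n,np.round(p[:2]*1000,1),"mm yaw",np.round(np.degrees(p[2]),1),"err",np.round(e,2))
def delta(o,xy,z,yawdeg):
    """tool-frame travel (m) and z-turn (deg) to reach tool-down pose with tool x at yawdeg"""
    R=np.array(o["eef_rot"]);d=np.r_[xy,z]-o["tool_pos"]
    a=np.radians(yawdeg);T=np.array([[np.cos(a),np.sin(a),0],[np.sin(a),-np.cos(a),0],[0,0,-1]])
    return (R.T@d).round(4),np.degrees(cv2.Rodrigues(R.T@T)[0].ravel()).round(2)
E
python3 - <<'E'
from h import *
from plant import arm
t=arm.get_image("top");s=arm.get_image("scene")
U=lambda q,k,o:(np.array(q)+.5)/k-.5+o
C1=dict(battery=[(450,112),(560,60),(640,230),(527,283)],board=[(162,462),(333,470),(328,562),(153,555)],
 speaker=[(488,488),(640,425),(662,468),(512,538)],shield=[(167,167),(284,157),(291,228),(170,242)])
p,e=fit(t,U([(50,85),(240,45),(329,443),(140,487)],7.5,(305,138)),*S["phone"],[.43,-.2,.2]);show("phone",p,e)
p2,e=fit(s,U([(125,287),(27,203),(250,45),(353,122)],5.5,(268,175)),*S["phone"],[.43,-.2,.2]);show("phone scene",p2,e)
for n,c in C1.items():
    p,e=fit(t,U(c,8,(160,138)),*S[n],[.43,.1,.2]);show(n,p,e)
    print("   scene px",proj(s,[[*p[:2],S[n][2]]]).round(1))
E
```

```text
phone [ 539.  -171.5] mm yaw 11.3 err 0.27
phone scene [ 538.5 -171.4] mm yaw 11.8 err 0.94
battery [589.1 142.7] mm yaw 24.4 err 0.36
   scene px [[347.7 294.7]]
board [459.6 258.8] mm yaw -3.6 err 0.27
   scene px [[416.7 305.8]]
speaker [469.2 130.3] mm yaw 23.2 err 0.98
   scene px [[382.4 268.6]]
shield [581.9 266.8] mm yaw 4.6 err 0.26
   scene px [[379.5 334.6]]
```

Request:
jog_arm(deltas=[{"travel":[0.0377,-0.031,0],"rotation":[0,0,0],"claw":0.06},{"travel":[0.0377,-0.031,0],"rotation":[0,0,0],"claw":0.06},{"travel":[0.0377,-0.031,0],"rotation":[0,0,0],"claw":0.06},{"travel":[0.0377,-0.031,0],"rotation":[0,0,0],"claw":0.06},{"travel":[0.0377,-0.031,0],"rotation":[0,0,0],"claw":0.06},{"travel":[0.0377,-0.031,0],"rotation":[0,0,0],"claw":0.06},{"travel":[0.0377,-0.031,0],"rotation":[0,0,0],"claw":0.06},{"travel":[0.0377,-0.031,0],"rotation":[0,0,0],"claw":0.06}])

```text
time_s: 1.2
tool_pos: [0.3835, -0.187, 0.2533]
eef_rot: [[0.946, 0.323, 0.0], [0.323, -0.946, -0.0], [0.0, 0.0, -1.0]]
ft_force: [0.3, 0.1, -0.2]
grip_width: 0.0604
gripper_force: 0.0
```

Request:
jog_arm(deltas=[{"travel":[0.0377,-0.031,0],"rotation":[0,0,0],"claw":0.06},{"travel":[0.0377,-0.031,0],"rotation":[0,0,0],"claw":0.06},{"travel":[0.0377,-0.031,0],"rotation":[0,0,0],"claw":0.06},{"travel":[0.0377,-0.031,0],"rotation":[0,0,0],"claw":0.06},{"travel":[0.0377,-0.031,0],"rotation":[0,0,0],"claw":0.06},{"travel":[0.0377,-0.031,0.03],"rotation":[0,0,0],"claw":0.06},{"travel":[0.0377,-0.031,0.05],"rotation":[0,0,0],"claw":0.06},{"travel":[0.0377,-0.031,0.05],"rotation":[0,0,-5.6],"claw":0.06}])

```text
time_s: 2.2
tool_pos: [0.5835, 0.1363, 0.1325]
eef_rot: [[0.91, 0.416, 0.001], [0.416, -0.91, 0.0], [0.0, 0.0, -1.0]]
ft_force: [0.4, 0.3, 0.0]
grip_width: 0.06
gripper_force: 0.0
```

Request:
jog_arm(deltas=[{"travel":[0,0,0.03],"rotation":[0,0,0],"claw":0.06},{"travel":[0,0,0.03],"rotation":[0,0,0],"claw":0.06},{"travel":[0,0,0.018],"rotation":[0,0,0],"claw":0.06},{"travel":[0,0,0],"rotation":[0,0,0],"claw":0.06},{"travel":[0,0,0],"rotation":[0,0,0],"claw":0.06}])

```text
time_s: 2.82
tool_pos: [0.5836, 0.1349, 0.0573]
eef_rot: [[0.911, 0.413, 0.002], [0.413, -0.911, 0.0], [0.002, 0.0, -1.0]]
ft_force: [-0.4, 0.9, 0.5]
grip_width: 0.06
gripper_force: 0.0
```

Run:
```python
from h import *
from plant import arm
s=arm.get_image("scene");o=arm.get_obs()
print(o["tool_pos"],delta(o,[.5891,.1427],.045,24.4))
c=cv2.resize(s["color"][230:330,290:420,::-1],None,fx=6,fy=6,interpolation=cv2.INTER_CUBIC);cv2.imwrite("pics/g1.png",c)
```

```text
[0.58368853 0.13495037 0.05741386] (array([ 0.0081, -0.0048,  0.0124]), array([ 0.03, -0.12,  0.03]))
```

View pics/g1.png

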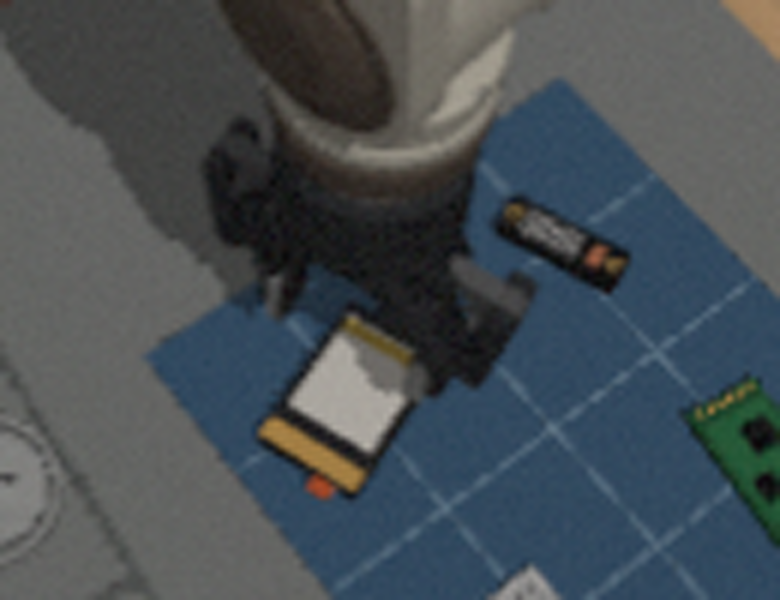

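The picture shows the fingers straddling the battery, with tips near (275,310) and (430,395) in the crop. The hand is about 9 mm short, so I'll correct it.

Request:
jog_arm(deltas=[{"travel":[0.0081,-0.0048,0.008],"rotation":[0,0,0],"claw":0.06},{"travel":[0,0,0.004],"rotation":[0,0,0],"claw":0.06},{"travel":[0,0,0],"rotation":[0,0,0],"claw":0.06}])

```text
time_s: 3.25
tool_pos: [0.588, 0.1427, 0.0432]
eef_rot: [[0.91, 0.414, -0.001], [0.414, -0.91, -0.0], [-0.001, -0.0, -1.0]]
ft_force: [-0.5, -0.1, 0.0]
grip_width: 0.0598
gripper_force: 0.0
```

```bash
cat > d.py <<'E'
import sys
from h import *
from plant import arm
a=list(map(float,sys.argv[1:]))
o=arm.get_obs();print(o["tool_pos"].round(4),*delta(o,a[:2],a[2],a[3]),o["grip_width"].round(4),o["ft_force"].round(1))
E
python3 d.py .5891 .1427 .03 24.4
```

```text
Traceback (most recent call last):
  File "d.py", line 5, in <module>
    o=arm.get_obs();print(o["tool_pos"].round(4),*delta(o,a[:2],a[2],a[3]),o["grip_width"].round(4),o["ft_force"].round(1))
                                                                           ^^^^^^^^^^^^^^^^^^^^^
AttributeError: 'float' object has no attribute 'round'
```

Request:
jog_arm(deltas=[{"travel":[0.001,0,0.007],"rotation":[0,0,0],"claw":0.06},{"travel":[0,0,0.004],"rotation":[0,0,0],"claw":0.06},{"travel":[0,0,0.002],"rotation":[0,0,0],"claw":0.06},{"travel":[0,0,0],"rotation":[0,0,0],"claw":0.06}])

```text
time_s: 3.75
tool_pos: [0.5891, 0.143, 0.0307]
eef_rot: [[0.91, 0.414, -0.0], [0.414, -0.91, -0.0], [-0.0, -0.0, -1.0]]
ft_force: [0.2, 0.0, 0.1]
grip_width: 0.0597
gripper_force: 0.0
```

Request:
jog_arm(deltas=[{"travel":[0,0,0.002],"rotation":[0,0,0],"claw":0.06},{"travel":[0,0,0.002],"rotation":[0,0,0],"claw":0.06},{"travel":[0,0,0],"rotation":[0,0,0],"claw":0.06}])

```text
time_s: 4.12
tool_pos: [0.5891, 0.143, 0.0267]
eef_rot: [[0.91, 0.414, -0.0], [0.414, -0.91, -0.0], [-0.0, -0.0, -1.0]]
ft_force: [-0.5, 0.5, -0.4]
grip_width: 0.0598
gripper_force: 0.0
```

No contact with the mat yet. Closing the fingers.

Request:
jog_arm(deltas=[{"travel":[0,0,0],"rotation":[0,0,0],"claw":0.05},{"travel":[0,0,0],"rotation":[0,0,0],"claw":0.045},{"travel":[0,0,0],"rotation":[0,0,0],"claw":0.04},{"travel":[0,0,0],"rotation":[0,0,0],"claw":0.04},{"travel":[0,0,0],"rotation":[0,0,0],"claw":0.04}])

```text
time_s: 4.75
tool_pos: [0.5894, 0.1431, 0.0274]
eef_rot: [[0.91, 0.414, 0.001], [0.414, -0.91, 0.0], [0.001, 0.0, -1.0]]
ft_force: [-2.1, -0.0, 6.0]
grip_width: 0.0457
gripper_force: 60.8
```

Request:
jog_arm(deltas=[{"travel":[0,0,-0.01],"rotation":[0,0,0],"claw":0.04},{"travel":[0,0,-0.03],"rotation":[0,0,0],"claw":0.04},{"travel":[0,0,-0.03],"rotation":[0,0,0],"claw":0.04},{"travel":[-0.012,0.022,0],"rotation":[0,0,0],"claw":0.04},{"travel":[-0.0208,0.0383,0],"rotation":[0,0,0],"claw":0.04},{"travel":[-0.0208,0.0383,0],"rotation":[0,0,0],"claw":0.04},{"travel":[-0.0208,0.0383,0],"rotation":[0,0,0],"claw":0.04},{"travel":[-0.0208,0.0383,0],"rotation":[0,0,0],"claw":0.04}])

```text
time_s: 5.75
tool_pos: [0.5748, -0.0572, 0.0972]
eef_rot: [[0.91, 0.414, 0.0], [0.414, -0.91, -0.0], [0.0, 0.0, -1.0]]
ft_force: [0.3, 0.3, -0.4]
grip_width: 0.0458
gripper_force: 61.7
```

Request:
jog_arm(deltas=[{"travel":[-0.0208,0.0383,0],"rotation":[0,0,0],"claw":0.04},{"travel":[-0.0208,0.0383,0],"rotation":[0,0,0],"claw":0.04},{"travel":[-0.0208,0.0383,0],"rotation":[0,0,0],"claw":0.04},{"travel":[-0.0208,0.0383,0],"rotation":[0,0,0],"claw":0.04},{"travel":[-0.0208,0.0383,0],"rotation":[0,0,0],"claw":0.04},{"travel":[0,0,0],"rotation":[0,0,6.5],"claw":0.04},{"travel":[0,0,0],"rotation":[0,0,6.5],"claw":0.04},{"travel":[0,0,0],"rotation":[0,0,0],"claw":0.04}])

```text
time_s: 6.75
tool_pos: [0.5595, -0.2733, 0.097]
eef_rot: [[0.98, 0.199, -0.0], [0.199, -0.98, 0.0], [-0.0, -0.0, -1.0]]
ft_force: [0.4, 0.4, -0.6]
grip_width: 0.0458
gripper_force: 61.8
```

```bash
sed -i 's/o\["grip_width"\].round(4)/round(o["grip_width"],4)/' d.py; python3 d.py .5594 -.2725 .06 11.4
```

```text
[ 0.5595 -0.2733  0.097 ] [ 0.0001 -0.0008  0.037 ] [-0.    0.01  0.07] 0.0458 [ 0.4  0.4 -0.6]
```

Request:
jog_arm(deltas=[{"travel":[0,-0.0008,0.03],"rotation":[0,0,0],"claw":0.04},{"travel":[0,0,0.025],"rotation":[0,0,0],"claw":0.04},{"travel":[0,0,0.01],"rotation":[0,0,0],"claw":0.04},{"travel":[0,0,0],"rotation":[0,0,0],"claw":0.04}])

```text
time_s: 7.25
tool_pos: [0.5592, -0.2722, 0.0316]
eef_rot: [[0.98, 0.2, -0.001], [0.2, -0.98, 0.0], [-0.001, -0.001, -1.0]]
ft_force: [1.1, -0.3, -0.1]
grip_width: 0.0457
gripper_force: 61.8
```

```bash
python3 d.py .5594 -.2725 .0256 11.4
```

```text
[ 0.5592 -0.2722  0.0316] [0.0001 0.0003 0.006 ] [-0.03  0.04  0.11] 0.0457 [ 1.1 -0.3 -0.1]
```

Request:
jog_arm(deltas=[{"travel":[0,0,0.003],"rotation":[0,0,0],"claw":0.04},{"travel":[0,0,0.002],"rotation":[0,0,0],"claw":0.04},{"travel":[0,0,0.0008],"rotation":[0,0,0],"claw":0.04},{"travel":[0,0,0],"rotation":[0,0,0],"claw":0.04}])

```text
time_s: 7.75
tool_pos: [0.5594, -0.2725, 0.0262]
eef_rot: [[0.98, 0.198, 0.0], [0.198, -0.98, -0.0], [0.0, 0.0, -1.0]]
ft_force: [-1.0, 0.1, 0.3]
grip_width: 0.0456
gripper_force: 61.8
```

Request:
jog_arm(deltas=[{"travel":[0,0,0.0007],"rotation":[0,0,0],"claw":0.04},{"travel":[0,0,0],"rotation":[0,0,0],"claw":0.05},{"travel":[0,0,0],"rotation":[0,0,0],"claw":0.06},{"travel":[0,0,0],"rotation":[0,0,0],"claw":0.06},{"travel":[0,0,-0.01],"rotation":[0,0,0],"claw":0.06},{"travel":[0,0,-0.04],"rotation":[0,0,0],"claw":0.06},{"travel":[0,0,-0.04],"rotation":[0,0,0],"claw":0.07},{"travel":[0.0074,-0.03,0],"rotation":[0,0,0],"claw":0.084}])

```text
time_s: 8.75
tool_pos: [0.5622, -0.2432, 0.12]
eef_rot: [[0.981, 0.196, 0.006], [0.196, -0.981, -0.003], [0.005, 0.004, -1.0]]
ft_force: [0.1, 0.3, -0.0]
grip_width: 0.0838
gripper_force: 0.0
```

Request:
jog_arm(deltas=[{"travel":[0,-0.0464,0],"rotation":[0,0,0],"claw":0.084},{"travel":[0,-0.0464,0],"rotation":[0,0,0],"claw":0.084},{"travel":[0,-0.0464,0],"rotation":[0,0,0],"claw":0.084},{"travel":[0,-0.0464,0],"rotation":[0,0,0],"claw":0.084},{"travel":[0,-0.0464,0],"rotation":[0,0,0],"claw":0.084},{"travel":[0,-0.0464,0],"rotation":[0,0,0],"claw":0.084},{"travel":[0,-0.0464,0],"rotation":[0,0,0],"claw":0.084},{"travel":[0,-0.0464,0],"rotation":[0,0,0],"claw":0.084}])

```text
time_s: 9.75
tool_pos: [0.4894, 0.1118, 0.1164]
eef_rot: [[0.976, 0.218, -0.001], [0.218, -0.976, 0.01], [0.001, -0.01, -1.0]]
ft_force: [1.3, -0.8, 0.1]
grip_width: 0.0838
gripper_force: 0.0
```

Request:
jog_arm(deltas=[{"travel":[0,-0.0464,0],"rotation":[0,0,0],"claw":0.084},{"travel":[0,-0.0464,0],"rotation":[0,0,0],"claw":0.084},{"travel":[0,-0.0464,0],"rotation":[0,0,0],"claw":0.084},{"travel":[0,0,0],"rotation":[0,0,7.5],"claw":0.084},{"travel":[0,0,0],"rotation":[0,0,7.5],"claw":0.084},{"travel":[0,0,0],"rotation":[0,0,0],"claw":0.084}])

```text
time_s: 10.5
tool_pos: [0.4897, 0.1049, 0.1192]
eef_rot: [[0.988, 0.148, -0.039], [0.152, -0.982, 0.109], [-0.022, -0.113, -0.993]]
ft_force: [0.3, -0.4, 0.1]
grip_width: 0.0839
gripper_force: 0.0
```

```bash
python3 d.py .4596 .2588 .045 -3.6
python3 - <<'E'
from h import *
from plant import arm
z=lambda c,k:cv2.resize(c[:,:,::-1],None,fx=k,fy=k,interpolation=cv2.INTER_CUBIC)
t=arm.get_image("top")["color"];cv2.imwrite("pics/b1.png",z(t[138:212,305:405],8)[:592])
E
```

```text
[0.4897 0.1049 0.1192] [-0.0048 -0.1473  0.0916] [-6.35  1.97 12.24] 0.0839 [ 0.3 -0.4  0.1]
```

View pics/b1.png

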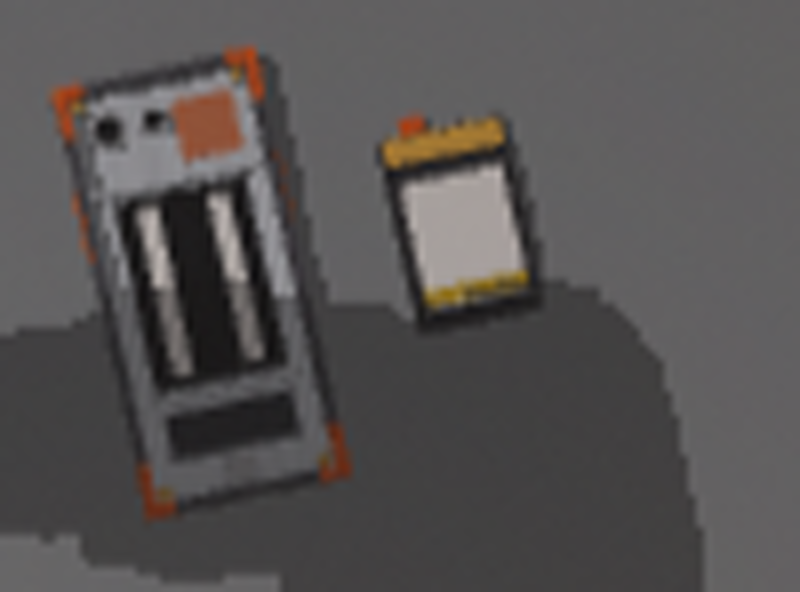

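The picture shows the battery beside the phone, centre crop (461,224), square and level with the phone's middle (201,281), and the phone is unmoved. The arm stalled with a tilt, so I'll check the joints.

Run:
```python
from plant import arm
o=arm.get_obs();print(o["q"].round(1),o["qvel"].round(1),o["joint_torque"].round(1))
```

```text
[  8.8  -1.1 -11.2  81.2   6.5 179.9] [ 1.8 -0.2 -0.1 -0.2 -0.1  0. ] [ -1.4 -45.3  46.5   0.3   0.3   0. ]
```

Joint 6 is at its limit of 180. The same grasp works after a half turn the other way.

Request:
jog_arm(deltas=[{"travel":[0,0,0],"rotation":[-6.4,1.7,-5],"claw":0.084},{"travel":[0,0,0],"rotation":[0,0,-10.6],"claw":0.084},{"travel":[0,0,0],"rotation":[0,0,-10.6],"claw":0.084},{"travel":[0,0,0],"rotation":[0,0,-10.6],"claw":0.084},{"travel":[0,0,0],"rotation":[0,0,-10.6],"claw":0.084},{"travel":[0,0,0],"rotation":[0,0,-10.6],"claw":0.084},{"travel":[0,0,0],"rotation":[0,0,-10.6],"claw":0.084},{"travel":[0,0,0],"rotation":[0,0,-10.6],"claw":0.084}])

```text
time_s: 11.55
tool_pos: [0.4891, 0.1075, 0.1192]
eef_rot: [[0.026, 1.0, 0.012], [1.0, -0.027, 0.005], [0.005, 0.012, -1.0]]
ft_force: [-0.2, 0.2, -0.4]
grip_width: 0.0842
gripper_force: 0.0
```

Request:
jog_arm(deltas=[{"travel":[0,0,0],"rotation":[0,0,-10.6],"claw":0.084},{"travel":[0,0,0],"rotation":[0,0,-10.6],"claw":0.084},{"travel":[0,0,0],"rotation":[0,0,-10.6],"claw":0.084},{"travel":[0,0,0],"rotation":[0,0,-10.6],"claw":0.084},{"travel":[0,0,0],"rotation":[0,0,-10.6],"claw":0.084},{"travel":[0,0,0],"rotation":[0,0,-10.6],"claw":0.084},{"travel":[0,0,0],"rotation":[0,0,-10.6],"claw":0.084},{"travel":[0,0,0],"rotation":[0,0,0],"claw":0.084}])

```text
time_s: 12.55
tool_pos: [0.4892, 0.1073, 0.1192]
eef_rot: [[-0.952, 0.305, 0.012], [0.305, 0.952, 0.005], [-0.01, 0.008, -1.0]]
ft_force: [-0.2, 0.2, 0.1]
grip_width: 0.084
gripper_force: 0.0
```

```bash
python3 d.py .4596 .2588 .06 176.4
```

```text
[0.4892 0.1073 0.1192] [0.075  0.1348 0.0596] [  0.41   0.63 -14.16] 0.084 [-0.2  0.2  0.1]
```

Request:
jog_arm(deltas=[{"travel":[0.019,0.034,0],"rotation":[0,0,0],"claw":0.084},{"travel":[0.019,0.034,0],"rotation":[0,0,0],"claw":0.084},{"travel":[0.019,0.034,0],"rotation":[0,0,0],"claw":0.084},{"travel":[0.018,0.033,0],"rotation":[0,0,0],"claw":0.084},{"travel":[0,0,0.03],"rotation":[0.4,0.6,-7],"claw":0.084},{"travel":[0,0,0.03],"rotation":[0,0,-7.2],"claw":0.084},{"travel":[0,0,0],"rotation":[0,0,0],"claw":0.084}])

```text
time_s: 13.42
tool_pos: [0.4579, 0.2579, 0.0575]
eef_rot: [[-0.998, 0.066, -0.004], [0.066, 0.998, -0.001], [0.003, -0.002, -1.0]]
ft_force: [1.0, -0.4, -0.6]
grip_width: 0.084
gripper_force: 0.0
```

```bash
python3 d.py .4596 .2588 .04 176.4
```

```text
[0.4579 0.2579 0.0575] [-0.0017  0.0011  0.0175] [-0.09 -0.2  -0.18] 0.084 [ 1.  -0.4 -0.6]
```

Request:
jog_arm(deltas=[{"travel":[-0.0017,0.0011,0.015],"rotation":[0,0,0],"claw":0.077},{"travel":[0,0,0.008],"rotation":[0,0,0],"claw":0.077},{"travel":[0,0,0.004],"rotation":[0,0,0],"claw":0.077},{"travel":[0,0,0],"rotation":[0,0,0],"claw":0.077},{"travel":[0,0,0.003],"rotation":[0,0,0],"claw":0.077},{"travel":[0,0,0.002],"rotation":[0,0,0],"claw":0.077},{"travel":[0,0,0],"rotation":[0,0,0],"claw":0.077}])

```text
time_s: 14.3
tool_pos: [0.4611, 0.259, 0.0274]
eef_rot: [[-0.998, 0.062, -0.0], [0.062, 0.998, 0.0], [0.0, 0.0, -1.0]]
ft_force: [-0.6, 0.5, 0.4]
grip_width: 0.0772
gripper_force: 0.0
```

```bash
python3 d.py .4596 .2588 .024 176.4
```

```text
[0.4611 0.259  0.0274] [ 0.0015 -0.0003  0.0034] [ 0.03 -0.01  0.02] 0.0772 [-0.6  0.5  0.4]
```

Request:
jog_arm(deltas=[{"travel":[0.0015,0,0.002],"rotation":[0,0,0],"claw":0.077},{"travel":[0,0,0.001],"rotation":[0,0,0],"claw":0.077},{"travel":[0,0,0],"rotation":[0,0,0],"claw":0.072},{"travel":[0,0,0],"rotation":[0,0,0],"claw":0.068},{"travel":[0,0,0],"rotation":[0,0,0],"claw":0.06},{"travel":[0,0,0],"rotation":[0,0,0],"claw":0.06},{"travel":[0,0,0],"rotation":[0,0,0],"claw":0.06}])

```text
time_s: 15.18
tool_pos: [0.4599, 0.2591, 0.0258]
eef_rot: [[-0.998, 0.062, 0.001], [0.062, 0.998, 0.001], [-0.001, 0.001, -1.0]]
ft_force: [-4.2, -2.9, 11.2]
grip_width: 0.0611
gripper_force: 58.1
```

Request:
jog_arm(deltas=[{"travel":[0,0,-0.005],"rotation":[0,0,0],"claw":0.06},{"travel":[0,0,-0.02],"rotation":[0,0,0],"claw":0.06},{"travel":[0,0,-0.03],"rotation":[0,0,0],"claw":0.06},{"travel":[0,0,-0.01],"rotation":[0,0,0],"claw":0.06},{"travel":[0,0,0],"rotation":[0,0,0],"claw":0.06}])

```text
time_s: 15.8
tool_pos: [0.46, 0.2593, 0.0897]
eef_rot: [[-0.998, 0.062, 0.001], [0.062, 0.998, 0.001], [-0.001, 0.001, -1.0]]
ft_force: [0.1, 0.3, 0.3]
grip_width: 0.06
gripper_force: 0.0
```

```bash
python3 d.py .6437 -.2555 .09 191.4
python3 - <<'E'
from h import *
from plant import arm
s=arm.get_image("scene")["color"];cv2.imwrite("pics/g2.png",cv2.resize(s[220:330,360:490,::-1],None,fx=5,fy=5,interpolation=cv2.INTER_CUBIC))
E
```

```text
[0.46   0.2593 0.0897] [-0.2155 -0.5023 -0.0007] [  0.05   0.06 -14.98] 0.06 [0.1 0.3 0.3]
```

View pics/g2.png

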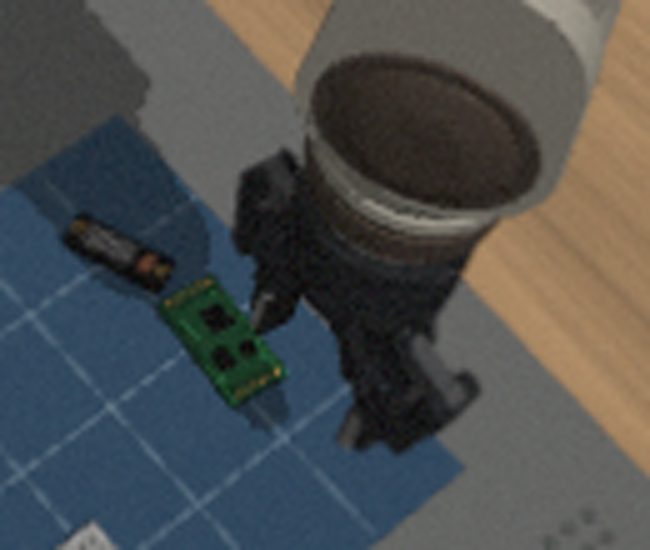

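The picture shows that the board slipped out and shifted towards the speaker, to crop (225,340). I'll look from the top.

Request:
jog_arm(deltas=[{"travel":[0.03,0.04,-0.03],"rotation":[0,0,0],"claw":0.084},{"travel":[0.03,0.05,-0.03],"rotation":[0,0,0],"claw":0.084},{"travel":[0.03,0.05,-0.03],"rotation":[0,0,0],"claw":0.084},{"travel":[0,0,0],"rotation":[0,0,0],"claw":0.084}])

```text
time_s: 16.35
tool_pos: [0.3797, 0.4026, 0.1774]
eef_rot: [[-0.998, 0.058, 0.001], [0.058, 0.998, 0.002], [-0.001, 0.002, -1.0]]
ft_force: [0.5, 0.5, -1.1]
grip_width: 0.0838
gripper_force: 0.0
```

Run:
```python
from h import *
from plant import arm
z=lambda c,k:cv2.resize(c[:,:,::-1],None,fx=k,fy=k,interpolation=cv2.INTER_CUBIC)
t=arm.get_image("top")["color"];s=arm.get_image("scene")["color"]
cv2.imwrite("pics/b2.png",np.hstack([z(t[150:224,185:250],8)[:590],z(s[240:314,365:400],8)[:590]]))
cv2.imwrite("pics/t2.png",t[:,:,::-1])
```

```text
(no output)
```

View pics/b2.png

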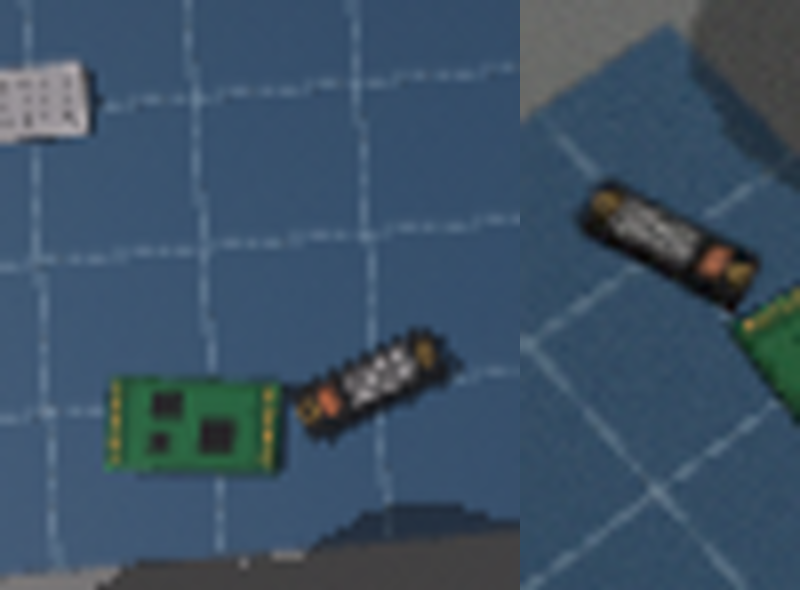

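The board lies flat, centred at crop (195,426), about 3 mm from the speaker's corner. I'll grip it across its 36 mm side this time.

Run:
```python
from h import *
from plant import arm
t=arm.get_image("top");U=lambda q:(np.array(q)+.5)/8-.5+(185,150)
p,e=fit(t,U([(111,377),(284,382),(279,474),(106,470)]),*S["board"],[.43,.2,0]);show("board",p,e)
q,e=fit(t,U([(290,402),(425,328),(452,370),(317,440)]),*S["speaker"],[.45,.13,.4]);show("speaker",q,e)
o=arm.get_obs();print(delta(o,p[:2],.1,np.degrees(p[2])+90))
```

```text
board [454.8 200.5] mm yaw -2.6 err 0.14
speaker [468.8 132. ] mm yaw 27.9 err 0.56
(array([-0.0861, -0.1932,  0.0752]), array([-1.300e-01,  1.000e-02,  8.905e+01]))
```

Request:
jog_arm(deltas=[{"travel":[-0.0215,-0.0483,0],"rotation":[0,0,0],"claw":0.06},{"travel":[-0.0215,-0.0483,0],"rotation":[0,0,0],"claw":0.06},{"travel":[-0.0215,-0.0483,0],"rotation":[0,0,0],"claw":0.06},{"travel":[-0.0215,-0.0483,0],"rotation":[0,0,0],"claw":0.06},{"travel":[0,0,0.02],"rotation":[0,0,9.9],"claw":0.06},{"travel":[0,0,0.02],"rotation":[0,0,9.9],"claw":0.06},{"travel":[0,0,0.02],"rotation":[0,0,9.9],"claw":0.06},{"travel":[0,0,0.015],"rotation":[0,0,9.9],"claw":0.055}])

```text
time_s: 17.5
tool_pos: [0.4543, 0.1995, 0.0993]
eef_rot: [[-0.724, 0.69, -0.002], [0.69, 0.724, -0.001], [0.001, -0.002, -1.0]]
ft_force: [-0.1, -0.5, 0.1]
grip_width: 0.0554
gripper_force: 0.0
```

Request:
jog_arm(deltas=[{"travel":[0,0,0],"rotation":[0,0,9.9],"claw":0.055},{"travel":[0,0,0],"rotation":[0,0,9.9],"claw":0.055},{"travel":[0,0,0],"rotation":[0,0,9.9],"claw":0.05},{"travel":[0,0,0],"rotation":[0,0,9.9],"claw":0.05},{"travel":[0,0,0],"rotation":[0,0,9.9],"claw":0.05},{"travel":[0,0,0],"rotation":[0,0,0],"claw":0.05}])

```text
time_s: 18.25
tool_pos: [0.4546, 0.1999, 0.1005]
eef_rot: [[0.048, 0.999, -0.001], [0.999, -0.048, -0.0], [-0.0, -0.001, -1.0]]
ft_force: [0.2, 0.6, 0.2]
grip_width: 0.0503
gripper_force: 0.0
```

```bash
python3 d.py .4548 .2005 .04 87.4
```

```text
[0.4546 0.1999 0.1005] [0.0006 0.0002 0.0605] [-0.08  0.02 -0.12] 0.0503 [0.2 0.6 0.2]
```

Request:
jog_arm(deltas=[{"travel":[0.0006,0.0002,0.03],"rotation":[0,0,0],"claw":0.05},{"travel":[0,0,0.025],"rotation":[0,0,0],"claw":0.05},{"travel":[0,0,0.01],"rotation":[0,0,0],"claw":0.05},{"travel":[0,0,0.003],"rotation":[0,0,0],"claw":0.05},{"travel":[0,0,0],"rotation":[0,0,0],"claw":0.05}])

```text
time_s: 18.88
tool_pos: [0.4555, 0.202, 0.0342]
eef_rot: [[0.046, 0.999, 0.001], [0.999, -0.046, 0.001], [0.001, 0.001, -1.0]]
ft_force: [0.3, 0.2, -0.1]
grip_width: 0.05
gripper_force: 0.0
```

```bash
python3 d.py .4548 .2005 .028 87.4
```

```text
[0.4555 0.202  0.0342] [-0.0015 -0.0006  0.0062] [ 0.04 -0.05 -0.04] 0.05 [ 0.3  0.2 -0.1]
```

Request:
jog_arm(deltas=[{"travel":[-0.0015,-0.0006,0.004],"rotation":[0,0,0],"claw":0.05},{"travel":[0,0,0.002],"rotation":[0,0,0],"claw":0.05},{"travel":[0,0,0],"rotation":[0,0,0],"claw":0.05},{"travel":[0,0,0],"rotation":[0,0,0],"claw":0.042},{"travel":[0,0,0],"rotation":[0,0,0],"claw":0.038},{"travel":[0,0,0],"rotation":[0,0,0],"claw":0.03},{"travel":[0,0,0],"rotation":[0,0,0],"claw":0.03},{"travel":[0,0,0],"rotation":[0,0,0],"claw":0.03}])

```text
time_s: 19.88
tool_pos: [0.4546, 0.2006, 0.0282]
eef_rot: [[0.047, 0.999, 0.001], [0.999, -0.047, 0.001], [0.001, 0.001, -1.0]]
ft_force: [-2.1, -0.6, 5.9]
grip_width: 0.0331
gripper_force: 59.2
```

Request:
jog_arm(deltas=[{"travel":[0,0,-0.004],"rotation":[0,0,0],"claw":0.03},{"travel":[0,0,-0.008],"rotation":[0,0,0],"claw":0.03},{"travel":[0,0,0],"rotation":[0,0,0],"claw":0.03}])

```text
time_s: 20.25
tool_pos: [0.4549, 0.2008, 0.0405]
eef_rot: [[0.047, 0.999, 0.001], [0.999, -0.047, 0.001], [0.001, 0.001, -1.0]]
ft_force: [-0.2, -0.5, 0.1]
grip_width: 0.0334
gripper_force: 59.6
```

Request:
jog_arm(deltas=[{"travel":[0,0,-0.02],"rotation":[0,0,0],"claw":0.03},{"travel":[0,0,-0.03],"rotation":[0,0,0],"claw":0.03},{"travel":[-0.02,0.01,0],"rotation":[0,0,0],"claw":0.03},{"travel":[-0.0356,0.0167,0],"rotation":[0,0,0],"claw":0.03},{"travel":[-0.0356,0.0167,0],"rotation":[0,0,0],"claw":0.03},{"travel":[-0.0356,0.0167,0],"rotation":[0,0,0],"claw":0.03},{"travel":[-0.0356,0.0167,0],"rotation":[0,0,0],"claw":0.03},{"travel":[-0.0356,0.0167,0],"rotation":[0,0,0],"claw":0.03}])

```text
time_s: 21.25
tool_pos: [0.539, -0.0029, 0.0895]
eef_rot: [[0.047, 0.999, 0.0], [0.999, -0.047, 0.001], [0.001, 0.0, -1.0]]
ft_force: [0.6, 0.6, -0.7]
grip_width: 0.0332
gripper_force: 59.7
```

Request:
jog_arm(deltas=[{"travel":[-0.0356,0.0167,0],"rotation":[0,0,0],"claw":0.03},{"travel":[-0.0356,0.0167,0],"rotation":[0,0,0],"claw":0.03},{"travel":[-0.0356,0.0167,0],"rotation":[0,0,0],"claw":0.03},{"travel":[-0.0356,0.0167,0],"rotation":[0,0,0],"claw":0.03},{"travel":[-0.0356,0.0167,0],"rotation":[0,0,0],"claw":0.03},{"travel":[-0.0356,0.0167,0],"rotation":[0,0,-7],"claw":0.03},{"travel":[0,0,0],"rotation":[0,0,-7.1],"claw":0.03},{"travel":[0,0,0],"rotation":[0,0,0],"claw":0.03}])

```text
time_s: 22.25
tool_pos: [0.6286, -0.2201, 0.0888]
eef_rot: [[-0.197, 0.98, -0.001], [0.98, 0.197, 0.001], [0.001, -0.0, -1.0]]
ft_force: [-0.5, -0.9, -0.6]
grip_width: 0.0332
gripper_force: 59.7
```

```bash
python3 d.py .6437 -.2555 .04 101.4
```

```text
[ 0.6286 -0.2201  0.0888] [-0.0378  0.0078  0.0488] [-0.03 -0.05 -0.06] 0.0332 [-0.5 -0.9 -0.6]
```

Request:
jog_arm(deltas=[{"travel":[-0.02,0.004,0],"rotation":[0,0,0],"claw":0.03},{"travel":[-0.0178,0.0038,0],"rotation":[0,0,0],"claw":0.03},{"travel":[0,0,0.02],"rotation":[0,0,0],"claw":0.03},{"travel":[0,0,0.02],"rotation":[0,0,0],"claw":0.03},{"travel":[0,0,0.01],"rotation":[0,0,0],"claw":0.03},{"travel":[0,0,0.005],"rotation":[0,0,0],"claw":0.03},{"travel":[0,0,0],"rotation":[0,0,0],"claw":0.03}])

```text
time_s: 23.12
tool_pos: [0.6438, -0.2549, 0.0343]
eef_rot: [[-0.198, 0.98, -0.0], [0.98, 0.198, 0.001], [0.001, 0.0, -1.0]]
ft_force: [-0.0, -0.2, 0.2]
grip_width: 0.0332
gripper_force: 59.7
```

```bash
python3 d.py .6437 -.2555 .0263 101.4
```

```text
[ 0.6438 -0.2549  0.0343] [-0.0006 -0.0002  0.008 ] [ 0.   -0.04  0.03] 0.0332 [-0.  -0.2  0.2]
```

Request:
jog_arm(deltas=[{"travel":[-0.0006,-0.0002,0.005],"rotation":[0,0,0],"claw":0.03},{"travel":[0,0,0.0025],"rotation":[0,0,0],"claw":0.03},{"travel":[0,0,0],"rotation":[0,0,0],"claw":0.03},{"travel":[0,0,0.0008],"rotation":[0,0,0],"claw":0.03},{"travel":[0,0,0],"rotation":[0,0,0],"claw":0.03}])

```text
time_s: 23.75
tool_pos: [0.6439, -0.2559, 0.0263]
eef_rot: [[-0.198, 0.98, 0.0], [0.98, 0.198, 0.0], [0.0, 0.001, -1.0]]
ft_force: [-0.3, -0.5, 1.3]
grip_width: 0.0332
gripper_force: 59.8
```

Request:
jog_arm(deltas=[{"travel":[0,0,0],"rotation":[0,0,0],"claw":0.038},{"travel":[0,0,0],"rotation":[0,0,0],"claw":0.044},{"travel":[0,0,0],"rotation":[0,0,0],"claw":0.044},{"travel":[0,0,-0.01],"rotation":[0,0,0],"claw":0.044},{"travel":[0,0,-0.03],"rotation":[0,0,0],"claw":0.044},{"travel":[0,0,-0.03],"rotation":[0,0,0],"claw":0.04},{"travel":[0,0,0],"rotation":[0,0,0],"claw":0.04}])

```text
time_s: 24.62
tool_pos: [0.6452, -0.2564, 0.1001]
eef_rot: [[-0.198, 0.98, 0.005], [0.98, 0.198, -0.001], [-0.002, 0.005, -1.0]]
ft_force: [-0.0, -0.7, 0.0]
grip_width: 0.04
gripper_force: 0.0
```

```bash
python3 - <<'E'
from h import *
from plant import arm
t=arm.get_image("top");im=t["color"][:,:,::-1]
s=arm.get_image("scene")
c=im[180:215,215:255].copy();h=cv2.cvtColor(cv2.resize(c,None,fx=8,fy=8,interpolation=cv2.INTER_CUBIC),cv2.COLOR_BGR2HSV)
m=cv2.inRange(h,(95,90,70),(125,255,255))^255
n,l,st,ce=cv2.connectedComponentsWithStats(m)
for i in range(1,n):
    if 800<st[i,4]<20000:print(st[i],cv2.minAreaRect(np.argwhere(l==i)[:,::-1].astype(np.float32)))
z=lambda c,k:cv2.resize(c,None,fx=k,fy=k,interpolation=cv2.INTER_CUBIC)
cv2.imwrite("pics/b3.png",np.hstack([z(c,10)[:350],z(s["color"][250:285,365:405,::-1],10)]))
E
python3 d.py .469 .131 .09 116
```

```text
[ 299    0   21  258 3307] ((309.0, 128.5), (257.0, 20.0), 90.0)
[  45   89  176  113 9514] ((134.00003051757812, 144.00001525878906), (65.29318237304688, 171.7300262451172), 63.43495178222656)
[ 0.644  -0.2559  0.0966] [ 0.4139 -0.0949  0.0065] [  0.05   0.   -14.58] 0.04 [ 0.3  0.2 -0.5]
```

View pics/b3.png

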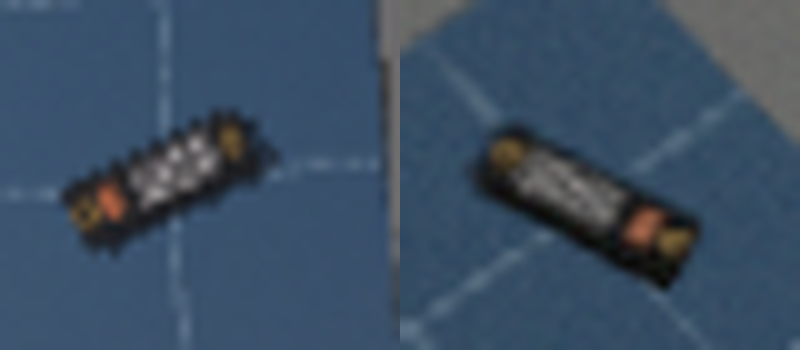

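The picture shows the speaker alone, with its screw eyes at crop top (85,213)/(231,140) and scene (107,152)/(277,238).

```bash
cat >> h.py <<'E'
def back(im,uv,z):
    n=cv2.undistortPoints(np.float64(uv).reshape(-1,1,2),im["camera_matrix"],np.float64(im["D"]))[:,0]
    T=im["world_from_camera"];d=np.c_[n[:,0],-n[:,1],-np.ones(len(n))]@T[:3,:3].T
    return (T[:3,3]+d*((z-T[2,3])/d[:,2])[:,None])[:,:2]
E
python3 - <<'E'
from h import *
from plant import arm
for n,e,o in(("top",[(85,213),(231,140)],(215,180)),("scene",[(277,238),(107,152)],(365,250))):
    w=back(arm.get_image(n),(np.array(e)+.5)/10-.5+o,.013);d=w[0]-w[1]
    print(n,w.mean(0).round(4),np.linalg.norm(d).round(4),np.degrees(np.arctan2(-d[0],d[1])).round(1))
E
python3 d.py .469 .131 .09 116
```

```text
top [0.4703 0.1338] 0.0497 25.7
scene [0.4671 0.1332] 0.0499 26.5
[ 0.6434 -0.2557  0.0952] [ 0.4135 -0.0944  0.0058] [ -0.05  -0.08 -14.58] 0.0396 [0.6 0.6 0.2]
```

Request:
jog_arm(deltas=[{"travel":[0.0347,-0.0078,0],"rotation":[0,0,0],"claw":0.036},{"travel":[0.0347,-0.0078,0],"rotation":[0,0,0],"claw":0.036},{"travel":[0.0347,-0.0078,0],"rotation":[0,0,0],"claw":0.036},{"travel":[0.0347,-0.0078,0],"rotation":[0,0,0],"claw":0.036},{"travel":[0.0347,-0.0078,0],"rotation":[0,0,0],"claw":0.036},{"travel":[0.0347,-0.0078,0],"rotation":[0,0,0],"claw":0.036},{"travel":[0.0347,-0.0078,0],"rotation":[0,0,0],"claw":0.036},{"travel":[0.0347,-0.0078,0],"rotation":[0,0,0],"claw":0.036}])

```text
time_s: 25.82
tool_pos: [0.5266, 0.0049, 0.0953]
eef_rot: [[-0.198, 0.98, -0.001], [0.98, 0.198, 0.001], [0.001, -0.001, -1.0]]
ft_force: [0.8, 0.4, -0.7]
grip_width: 0.0358
gripper_force: 0.0
```

Request:
jog_arm(deltas=[{"travel":[0.0347,-0.0078,0],"rotation":[0,0,0],"claw":0.036},{"travel":[0.0347,-0.0078,0],"rotation":[0,0,0],"claw":0.036},{"travel":[0.0347,-0.0078,0],"rotation":[0,0,0],"claw":0.036},{"travel":[0.0347,-0.0078,0],"rotation":[0,0,0],"claw":0.036},{"travel":[0,0,0.02],"rotation":[0,0,-7.3],"claw":0.036},{"travel":[0,0,0.02],"rotation":[0,0,-7.3],"claw":0.036},{"travel":[0,0,0],"rotation":[0,0,0],"claw":0.036}])

```text
time_s: 26.7
tool_pos: [0.4681, 0.1335, 0.0543]
eef_rot: [[-0.438, 0.899, -0.004], [0.899, 0.438, -0.001], [0.001, -0.004, -1.0]]
ft_force: [-0.1, 0.4, 0.5]
grip_width: 0.0357
gripper_force: 0.0
```

```bash
python3 d.py .469 .1335 .036 116
```

```text
[0.4681 0.1335 0.0543] [-0.0004  0.0009  0.0183] [-0.2  -0.06 -0.01] 0.0357 [-0.1  0.4  0.5]
```

Request:
jog_arm(deltas=[{"travel":[-0.0004,0.0009,0.013],"rotation":[-0.2,0,0],"claw":0.034},{"travel":[0,0,0.006],"rotation":[0,0,0],"claw":0.034},{"travel":[0,0,0.004],"rotation":[0,0,0],"claw":0.034},{"travel":[0,0,0],"rotation":[0,0,0],"claw":0.034}])

```text
time_s: 27.2
tool_pos: [0.4705, 0.1338, 0.0332]
eef_rot: [[-0.438, 0.899, 0.003], [0.899, 0.438, 0.002], [0.001, 0.004, -1.0]]
ft_force: [-0.8, 0.3, -0.3]
grip_width: 0.0338
gripper_force: 0.0
```

```bash
python3 d.py .469 .1335 .0305 116
```

```text
[0.4705 0.1338 0.0332] [ 0.0004 -0.0015  0.0026] [ 0.2  -0.03 -0.01] 0.0338 [-0.8  0.3 -0.3]
```

Request:
jog_arm(deltas=[{"travel":[0.0004,-0.0013,0.0025],"rotation":[0.2,0,0],"claw":0.034},{"travel":[0,0,0],"rotation":[0,0,0],"claw":0.03},{"travel":[0,0,0],"rotation":[0,0,0],"claw":0.024},{"travel":[0,0,0],"rotation":[0,0,0],"claw":0.014},{"travel":[0,0,0],"rotation":[0,0,0],"claw":0.014},{"travel":[0,0,0],"rotation":[0,0,0],"claw":0.014}])

```text
time_s: 27.95
tool_pos: [0.4695, 0.1337, 0.0312]
eef_rot: [[-0.439, 0.899, 0.001], [0.899, 0.439, 0.001], [0.0, 0.001, -1.0]]
ft_force: [-1.9, -0.3, 6.0]
grip_width: 0.0176
gripper_force: 59.1
```

Request:
jog_arm(deltas=[{"travel":[0,0,-0.004],"rotation":[0,0,0],"claw":0.014},{"travel":[0,0,-0.008],"rotation":[0,0,0],"claw":0.014},{"travel":[0,0,0],"rotation":[0,0,0],"claw":0.014}])

```text
time_s: 28.32
tool_pos: [0.4697, 0.1338, 0.0435]
eef_rot: [[-0.439, 0.899, 0.001], [0.899, 0.439, 0.001], [0.0, 0.001, -1.0]]
ft_force: [0.0, 0.4, 0.1]
grip_width: 0.0174
gripper_force: 58.6
```

```bash
python3 d.py .4829 -.2879 .09 101.4
```

```text
[0.4697 0.1338 0.0435] [-0.3847 -0.173  -0.0468] [ 0.08 -0.02 14.62] 0.0174 [0.  0.4 0.1]
```

Request:
jog_arm(deltas=[{"travel":[0,0,-0.022],"rotation":[0,0,0],"claw":0.014},{"travel":[-0.0002,0,-0.025],"rotation":[0,0,0],"claw":0.014},{"travel":[-0.0345,-0.0155,0],"rotation":[0,0,0],"claw":0.014},{"travel":[-0.035,-0.01575,0],"rotation":[0,0,0],"claw":0.014},{"travel":[-0.035,-0.01575,0],"rotation":[0,0,0],"claw":0.014},{"travel":[-0.035,-0.01575,0],"rotation":[0,0,0],"claw":0.014},{"travel":[-0.035,-0.01575,0],"rotation":[0,0,0],"claw":0.014},{"travel":[-0.035,-0.01575,0],"rotation":[0,0,0],"claw":0.014}])

```text
time_s: 29.32
tool_pos: [0.4765, -0.0974, 0.0896]
eef_rot: [[-0.439, 0.899, 0.0], [0.899, 0.439, 0.001], [0.0, 0.0, -1.0]]
ft_force: [0.7, -0.6, -0.2]
grip_width: 0.0173
gripper_force: 58.7
```

Request:
jog_arm(deltas=[{"travel":[-0.035,-0.01575,0],"rotation":[0,0,0],"claw":0.014},{"travel":[-0.035,-0.01575,0],"rotation":[0,0,0],"claw":0.014},{"travel":[-0.035,-0.01575,0],"rotation":[0,0,0],"claw":0.014},{"travel":[-0.035,-0.01575,0],"rotation":[0,0,0],"claw":0.014},{"travel":[-0.035,-0.01575,0],"rotation":[0,0,0],"claw":0.014},{"travel":[0,0,0],"rotation":[0,0,7.3],"claw":0.014},{"travel":[0,0,0],"rotation":[0,0,7.3],"claw":0.014},{"travel":[0,0,0],"rotation":[0,0,0],"claw":0.014}])

```text
time_s: 30.32
tool_pos: [0.4824, -0.2881, 0.0893]
eef_rot: [[-0.199, 0.98, -0.0], [0.98, 0.199, 0.001], [0.001, -0.0, -1.0]]
ft_force: [0.5, 0.4, -0.4]
grip_width: 0.0175
gripper_force: 58.7
```

```bash
python3 d.py .4829 -.2879 .035 101.4;python3 - <<'E'
from h import *
from plant import arm
z=lambda c,k:cv2.resize(c[:,:,::-1],None,fx=k,fy=k,interpolation=cv2.INTER_CUBIC)
s=arm.get_image("scene")["color"];t=arm.get_image("top")["color"]
cv2.imwrite("pics/r1.png",np.hstack([z(t[130:210,305:385],5),z(s[130:210,190:270],5)]))
E
```

```text
[ 0.4824 -0.2881  0.0893] [0.     0.0005 0.0543] [-0.01 -0.04  0.06] 0.0175 [ 0.5  0.4 -0.4]
```

View pics/r1.png

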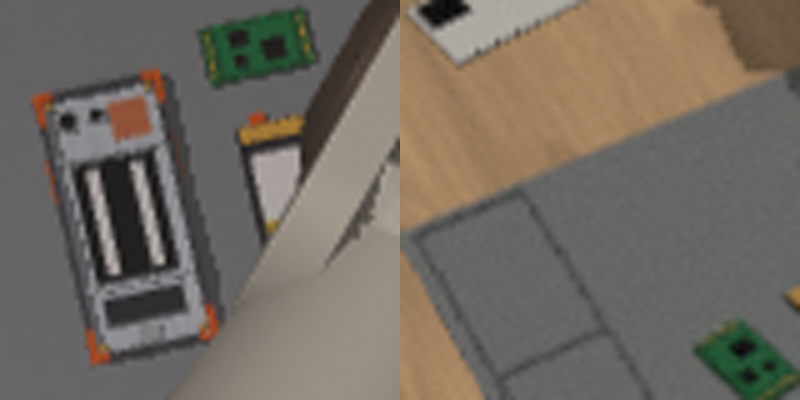

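The board sits behind the battery, crop (258,48), parallel to the phone. Placing the speaker.

Request:
jog_arm(deltas=[{"travel":[0,0.0005,0.025],"rotation":[0,0,0],"claw":0.014},{"travel":[0,0,0.02],"rotation":[0,0,0],"claw":0.014},{"travel":[0,0,0.009],"rotation":[0,0,0],"claw":0.014},{"travel":[0,0,0],"rotation":[0,0,0],"claw":0.014}])

```text
time_s: 30.92
tool_pos: [0.4829, -0.2876, 0.0353]
eef_rot: [[-0.199, 0.98, -0.001], [0.98, 0.199, 0.001], [0.001, -0.0, -1.0]]
ft_force: [-0.0, -0.2, 0.4]
grip_width: 0.0173
gripper_force: 58.7
```

```bash
python3 d.py .4829 -.2879 .0292 101.4
```

```text
[ 0.4829 -0.2876  0.0353] [-0.0003 -0.      0.0061] [-0.02 -0.06  0.08] 0.0173 [-0.  -0.2  0.4]
```

Request:
jog_arm(deltas=[{"travel":[-0.0003,0,0.004],"rotation":[0,0,0],"claw":0.014},{"travel":[0,0,0.0018],"rotation":[0,0,0],"claw":0.014},{"travel":[0,0,0],"rotation":[0,0,0],"claw":0.014},{"travel":[0,0,0.0005],"rotation":[0,0,0],"claw":0.014},{"travel":[0,0,0],"rotation":[0,0,0],"claw":0.014}])

```text
time_s: 31.55
tool_pos: [0.4832, -0.2881, 0.0294]
eef_rot: [[-0.198, 0.98, 0.0], [0.98, 0.198, 0.0], [0.0, 0.0, -1.0]]
ft_force: [0.4, -0.4, -0.2]
grip_width: 0.0175
gripper_force: 58.7
```

Request:
jog_arm(deltas=[{"travel":[0,0,0.0005],"rotation":[0,0,0],"claw":0.014},{"travel":[0,0,0],"rotation":[0,0,0],"claw":0.024},{"travel":[0,0,0],"rotation":[0,0,0],"claw":0.032},{"travel":[0,0,0],"rotation":[0,0,0],"claw":0.032},{"travel":[0,0,-0.01],"rotation":[0,0,0],"claw":0.032},{"travel":[0,0,-0.03],"rotation":[0,0,0],"claw":0.032},{"travel":[0,0,-0.035],"rotation":[0,0,0],"claw":0.04},{"travel":[0,0,0],"rotation":[0,0,6.8],"claw":0.042}])

```text
time_s: 32.55
tool_pos: [0.4845, -0.289, 0.1078]
eef_rot: [[-0.078, 0.997, 0.005], [0.997, 0.078, -0.002], [-0.003, 0.005, -1.0]]
ft_force: [0.3, -0.2, -0.2]
grip_width: 0.0422
gripper_force: 0.0
```

```bash
python3 d.py .5819 .2668 .1 94.6
```

```text
[ 0.4845 -0.289   0.1078] [0.5465 0.1406 0.007 ] [ 0.27  0.15 -0.11] 0.0422 [ 0.3 -0.2 -0.2]
```

Request:
jog_arm(deltas=[{"travel":[0.0342,0.0088,0],"rotation":[0.2,0.1,0],"claw":0.042},{"travel":[0.0342,0.0088,0],"rotation":[0,0,0],"claw":0.042},{"travel":[0.0342,0.0088,0],"rotation":[0,0,0],"claw":0.042},{"travel":[0.0342,0.0088,0],"rotation":[0,0,0],"claw":0.042},{"travel":[0.0342,0.0088,0],"rotation":[0,0,0],"claw":0.042},{"travel":[0.0342,0.0088,0],"rotation":[0,0,0],"claw":0.042},{"travel":[0.0342,0.0088,0],"rotation":[0,0,0],"claw":0.042},{"travel":[0.0342,0.0088,0],"rotation":[0,0,0],"claw":0.042}])

```text
time_s: 33.55
tool_pos: [0.5315, -0.0086, 0.105]
eef_rot: [[-0.081, 0.997, -0.003], [0.997, 0.081, 0.002], [0.002, -0.002, -1.0]]
ft_force: [0.6, -0.1, -1.5]
grip_width: 0.0418
gripper_force: 0.0
```

Request:
jog_arm(deltas=[{"travel":[0.0342,0.0088,0],"rotation":[0,0,0],"claw":0.042},{"travel":[0.0342,0.0088,0],"rotation":[0,0,0],"claw":0.042},{"travel":[0.0342,0.0088,0],"rotation":[0,0,0],"claw":0.042},{"travel":[0.0342,0.0088,0],"rotation":[0,0,0],"claw":0.042},{"travel":[0.0342,0.0088,0],"rotation":[0,0,0],"claw":0.042},{"travel":[0.0342,0.0088,0],"rotation":[0,0,0],"claw":0.042},{"travel":[0.0342,0.0088,0],"rotation":[0,0,0],"claw":0.042},{"travel":[0,0,0],"rotation":[0,0,0],"claw":0.042}])

```text
time_s: 34.55
tool_pos: [0.5734, 0.2358, 0.1048]
eef_rot: [[-0.083, 0.997, -0.003], [0.997, 0.083, 0.002], [0.003, -0.003, -1.0]]
ft_force: [0.0, 0.3, -0.1]
grip_width: 0.0423
gripper_force: 0.0
```

```bash
python3 d.py .5819 .2668 .05 94.6;python3 - <<'E'
from h import *
from plant import arm
z=lambda c,k:cv2.resize(c[:,:,::-1],None,fx=k,fy=k,interpolation=cv2.INTER_CUBIC)
t=arm.get_image("top")["color"]
cv2.imwrite("pics/r2.png",z(t[125:215,305:390],6.5))
E
```

```text
[0.5734 0.2358 0.1048] [0.03   0.0112 0.0548] [-0.17 -0.15  0.17] 0.0423 [ 0.   0.3 -0.1]
```

View pics/r2.png

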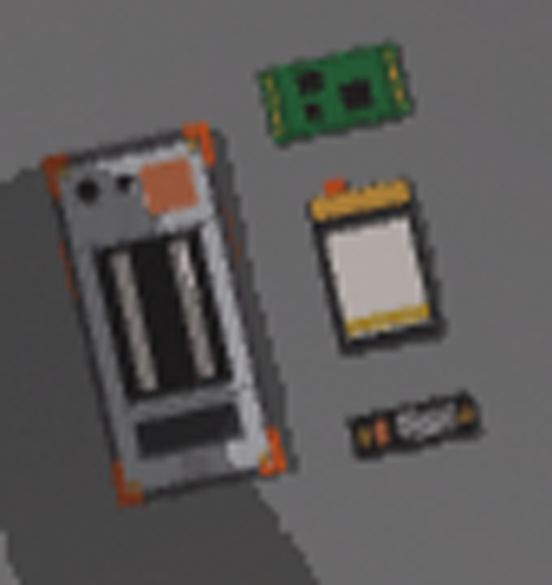

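The picture shows the row: board centre crop (336,92), battery (375,266), speaker (415,424), all parallel to the phone. I'll measure it.

Run:
```python
from h import *
from plant import arm
t=arm.get_image("top");U=lambda q:(np.array(q)+.5)/6.5-.5+(305,125)
ph,e=fit(t,U([(42,157),(207,122),(286,470),(121,507)]),*S["phone"],[.54,-.17,.2]);show("phone",ph,e)
for n,c,h in(("battery",[(308,198),(408,180),(444,333),(342,355)],.011),("board",[(258,70),(398,42),(412,110),(278,145)],.008),("speaker",[(348,413),(472,393),(483,432),(357,458)],.011)):
    p,e=fit(t,U(c),*S[n][:2],h,[.54,-.27,.2]);show(n,p,e)
    c_,s_=np.cos(ph[2]),np.sin(ph[2]);d=p[:2]-[.539,-.1715];print("  in phone mm",(np.array([c_*d[0]+s_*d[1],-s_*d[0]+c_*d[1]])*1000).round(1))
```

```text
phone [ 539.  -171.4] mm yaw 11.3 err 0.37
battery [ 559.7 -271.6] mm yaw 10.6 err 0.28
  in phone mm [   0.6 -102.3]
board [ 644.7 -256. ] mm yaw 11.8 err 0.43
  in phone mm [  87.  -103.6]
speaker [ 484.5 -287.9] mm yaw 9.5 err 0.44
  in phone mm [ -76.3 -103.4]
```

Request:
jog_arm(deltas=[{"travel":[0.015,0.0056,0],"rotation":[-0.15,-0.15,0],"claw":0.042},{"travel":[0.015,0.0056,0],"rotation":[0,0,0],"claw":0.042},{"travel":[0,0,0.03],"rotation":[0,0,0],"claw":0.042},{"travel":[0,0,0.025],"rotation":[0,0,0],"claw":0.042},{"travel":[0,0,0],"rotation":[0,0,0],"claw":0.042}])

```text
time_s: 35.28
tool_pos: [0.581, 0.2646, 0.0473]
eef_rot: [[-0.081, 0.997, -0.004], [0.997, 0.081, -0.002], [-0.002, -0.004, -1.0]]
ft_force: [0.1, 0.5, -0.1]
grip_width: 0.0419
gripper_force: 0.0
```

```bash
python3 d.py .5819 .2668 .034 94.6
```

```text
[0.581  0.2646 0.0473] [0.0022 0.0011 0.0133] [-0.25  0.09  0.03] 0.0419 [ 0.1  0.5 -0.1]
```

Request:
jog_arm(deltas=[{"travel":[0.0022,0.0011,0.01],"rotation":[-0.2,0,0],"claw":0.04},{"travel":[0,0,0.005],"rotation":[0,0,0],"claw":0.04},{"travel":[0,0,0],"rotation":[0,0,0],"claw":0.04}])

```text
time_s: 35.65
tool_pos: [0.583, 0.2669, 0.0345]
eef_rot: [[-0.081, 0.997, 0.003], [0.997, 0.081, -0.0], [-0.0, 0.003, -1.0]]
ft_force: [-0.6, 0.7, 0.3]
grip_width: 0.0402
gripper_force: 0.0
```

```bash
python3 d.py .5819 .2668 .0290 94.6
```

```text
[0.583  0.2669 0.0345] [-0.     -0.0011  0.0055] [0.16 0.02 0.02] 0.0402 [-0.6  0.7  0.3]
```

Request:
jog_arm(deltas=[{"travel":[0,-0.0011,0.004],"rotation":[0.16,0,0],"claw":0.04},{"travel":[0,0,0.002],"rotation":[0,0,0],"claw":0.04},{"travel":[0,0,0],"rotation":[0,0,0],"claw":0.034},{"travel":[0,0,0],"rotation":[0,0,0],"claw":0.03},{"travel":[0,0,0],"rotation":[0,0,0],"claw":0.022},{"travel":[0,0,0],"rotation":[0,0,0],"claw":0.022},{"travel":[0,0,0],"rotation":[0,0,0],"claw":0.022}])

```text
time_s: 36.52
tool_pos: [0.5821, 0.2668, 0.029]
eef_rot: [[-0.081, 0.997, 0.001], [0.997, 0.081, -0.0], [-0.0, 0.001, -1.0]]
ft_force: [-0.5, 0.5, 5.7]
grip_width: 0.0239
gripper_force: 59.2
```

Request:
jog_arm(deltas=[{"travel":[0,0,-0.004],"rotation":[0,0,0],"claw":0.022},{"travel":[0,0,-0.008],"rotation":[0,0,0],"claw":0.022},{"travel":[0,0,0],"rotation":[0,0,0],"claw":0.022}])

```text
time_s: 36.9
tool_pos: [0.5823, 0.267, 0.0413]
eef_rot: [[-0.081, 0.997, 0.001], [0.997, 0.081, 0.0], [0.0, 0.001, -1.0]]
ft_force: [-0.6, 0.5, -0.2]
grip_width: 0.0242
gripper_force: 58.9
```

```bash
python3 d.py .6442 -.2558 .1 101.4
```

```text
[0.5823 0.267  0.0413] [-0.5261  0.0196 -0.0587] [ 0.06 -0.   -6.78] 0.0242 [-0.6  0.5 -0.2]
```

Request:
jog_arm(deltas=[{"travel":[0,0,-0.03],"rotation":[0,0,0],"claw":0.022},{"travel":[0,0,-0.029],"rotation":[0,0,0],"claw":0.022},{"travel":[-0.0351,0.0013,0],"rotation":[0,0,0],"claw":0.022},{"travel":[-0.0351,0.0013,0],"rotation":[0,0,0],"claw":0.022},{"travel":[-0.0351,0.0013,0],"rotation":[0,0,0],"claw":0.022},{"travel":[-0.0351,0.0013,0],"rotation":[0,0,0],"claw":0.022},{"travel":[-0.0351,0.0013,0],"rotation":[0,0,0],"claw":0.022},{"travel":[-0.0351,0.0013,0],"rotation":[0,0,0],"claw":0.022}])

```text
time_s: 37.9
tool_pos: [0.6066, 0.0564, 0.0995]
eef_rot: [[-0.081, 0.997, -0.0], [0.997, 0.081, -0.0], [-0.0, -0.0, -1.0]]
ft_force: [0.1, -1.0, 1.1]
grip_width: 0.0241
gripper_force: 59.0
```

Request:
jog_arm(deltas=[{"travel":[-0.0351,0.0013,0],"rotation":[0,0,0],"claw":0.022},{"travel":[-0.0351,0.0013,0],"rotation":[0,0,0],"claw":0.022},{"travel":[-0.0351,0.0013,0],"rotation":[0,0,0],"claw":0.022},{"travel":[-0.0351,0.0013,0],"rotation":[0,0,0],"claw":0.022},{"travel":[-0.0351,0.0013,0],"rotation":[0,0,0],"claw":0.022},{"travel":[-0.0351,0.0013,0],"rotation":[0,0,0],"claw":0.022},{"travel":[-0.0351,0.0013,0],"rotation":[0,0,0],"claw":0.022},{"travel":[0,0,0],"rotation":[0,0,0],"claw":0.022}])

```text
time_s: 38.9
tool_pos: [0.6354, -0.1889, 0.0991]
eef_rot: [[-0.078, 0.997, -0.0], [0.997, 0.078, -0.001], [-0.001, -0.0, -1.0]]
ft_force: [-0.5, 1.4, 1.1]
grip_width: 0.0243
gripper_force: 59.0
```

```bash
python3 d.py .6441 -.2556 .06 101.4
```

```text
[ 0.6354 -0.1889  0.0991] [-0.0672  0.0035  0.0392] [-0.02  0.03 -6.94] 0.0243 [-0.5  1.4  1.1]
```

Request:
jog_arm(deltas=[{"travel":[-0.0224,0.0011,0],"rotation":[0,0,0],"claw":0.022},{"travel":[-0.0224,0.0012,0],"rotation":[0,0,0],"claw":0.022},{"travel":[-0.0224,0.0012,0],"rotation":[0,0,0],"claw":0.022},{"travel":[0,0,0],"rotation":[0,0,-6.9],"claw":0.022},{"travel":[0,0,0.025],"rotation":[0,0,0],"claw":0.022},{"travel":[0,0,0.02],"rotation":[0,0,0],"claw":0.022},{"travel":[0,0,0.01],"rotation":[0,0,0],"claw":0.022},{"travel":[0,0,0],"rotation":[0,0,0],"claw":0.022}])

```text
time_s: 39.9
tool_pos: [0.644, -0.2533, 0.0437]
eef_rot: [[-0.2, 0.98, -0.001], [0.98, 0.2, 0.0], [0.001, -0.001, -1.0]]
ft_force: [-0.4, 0.0, 1.2]
grip_width: 0.0242
gripper_force: 59.0
```

```bash
python3 d.py .6441 -.2556 .0333 101.4
python3 - <<'E'
from h import *
from plant import arm
s=arm.get_image("scene")["color"];cv2.imwrite("pics/s3.png",cv2.resize(s[150:230,210:310,::-1],None,fx=7,fy=7,interpolation=cv2.INTER_CUBIC))
E
```

```text
[ 0.644  -0.2533  0.0437] [-0.0023 -0.0004  0.0104] [-0.08 -0.03  0.12] 0.0242 [-0.4  0.   1.2]
```

View pics/s3.png

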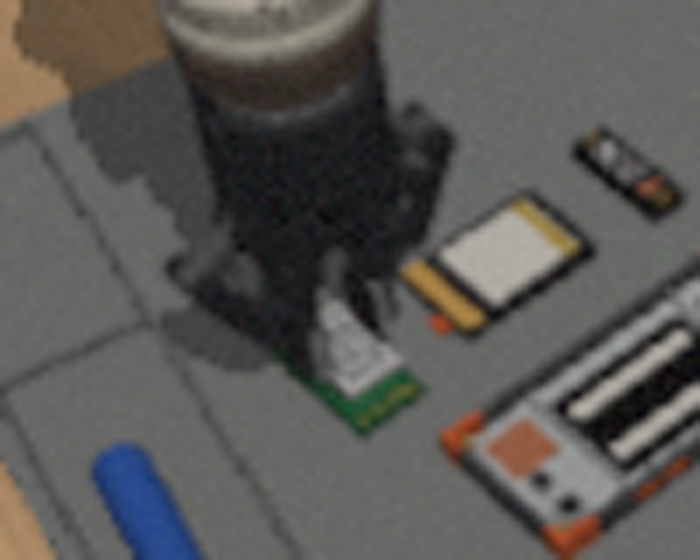

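The shield, crop (355,350), hangs level just above the board with the board showing evenly around it. Lowering it.

Request:
jog_arm(deltas=[{"travel":[-0.0023,-0.0004,0.006],"rotation":[0,0,0],"claw":0.022},{"travel":[0,0,0.003],"rotation":[0,0,0],"claw":0.022},{"travel":[0,0,0],"rotation":[0,0,0],"claw":0.022}])

```text
time_s: 40.33
tool_pos: [0.6444, -0.2557, 0.0355]
eef_rot: [[-0.2, 0.98, -0.0], [0.98, 0.2, -0.0], [-0.0, -0.0, -1.0]]
ft_force: [0.9, -0.4, -0.2]
grip_width: 0.0244
gripper_force: 59.0
```

```bash
python3 d.py .6441 -.2556 .0332 101.4
```

```text
[ 0.6444 -0.2557  0.0355] [ 0.0001 -0.0003  0.0023] [-0.01  0.01  0.12] 0.0244 [ 0.9 -0.4 -0.2]
```

Request:
jog_arm(deltas=[{"travel":[0,-0.0003,0.0012],"rotation":[0,0,0],"claw":0.022},{"travel":[0,0,0.0006],"rotation":[0,0,0],"claw":0.022},{"travel":[0,0,0],"rotation":[0,0,0],"claw":0.022}])

```text
time_s: 40.7
tool_pos: [0.6442, -0.2557, 0.0338]
eef_rot: [[-0.2, 0.98, -0.0], [0.98, 0.2, -0.0], [-0.0, -0.0, -1.0]]
ft_force: [0.5, 0.3, 0.1]
grip_width: 0.0239
gripper_force: 59.0
```

Request:
jog_arm(deltas=[{"travel":[0,0,0.0004],"rotation":[0,0,0],"claw":0.022},{"travel":[0,0,0],"rotation":[0,0,0],"claw":0.022}])

```text
time_s: 40.95
tool_pos: [0.6442, -0.2558, 0.0334]
eef_rot: [[-0.2, 0.98, 0.0], [0.98, 0.2, -0.0], [-0.0, -0.0, -1.0]]
ft_force: [0.5, 0.4, -0.7]
grip_width: 0.0241
gripper_force: 59.0
```

Request:
jog_arm(deltas=[{"travel":[0,0,0.0004],"rotation":[0,0,0],"claw":0.022},{"travel":[0,0,0.0002],"rotation":[0,0,0],"claw":0.022},{"travel":[0,0,0],"rotation":[0,0,0],"claw":0.022}])

```text
time_s: 41.32
tool_pos: [0.6442, -0.2558, 0.033]
eef_rot: [[-0.2, 0.98, 0.0], [0.98, 0.2, -0.0], [-0.0, 0.0, -1.0]]
ft_force: [-0.9, -0.1, 1.8]
grip_width: 0.0243
gripper_force: 59.5
```

Contact. Releasing and retreating clear.

Request:
jog_arm(deltas=[{"travel":[0,0,0],"rotation":[0,0,0],"claw":0.028},{"travel":[0,0,0],"rotation":[0,0,0],"claw":0.034},{"travel":[0,0,0],"rotation":[0,0,0],"claw":0.036},{"travel":[0,0,-0.006],"rotation":[0,0,0],"claw":0.036},{"travel":[0,0,-0.02],"rotation":[0,0,0],"claw":0.036},{"travel":[0,0,-0.04],"rotation":[0,0,0],"claw":0.036},{"travel":[0,0,-0.05],"rotation":[0,0,0],"claw":0.036},{"travel":[0,0,-0.03],"rotation":[0,0,0],"claw":0.036}])

```text
time_s: 42.32
tool_pos: [0.6447, -0.2559, 0.1838]
eef_rot: [[-0.2, 0.98, 0.004], [0.98, 0.2, -0.002], [-0.003, 0.004, -1.0]]
ft_force: [-0.1, -0.6, -0.5]
grip_width: 0.0361
gripper_force: 0.0
```

Request:
jog_arm(deltas=[{"travel":[0.035,-0.01,0],"rotation":[0,0,0],"claw":0.036},{"travel":[0.04,-0.02,0],"rotation":[0,0,0],"claw":0.036},{"travel":[0.04,-0.02,0],"rotation":[0,0,0],"claw":0.036},{"travel":[0.04,-0.02,0],"rotation":[0,0,0],"claw":0.036},{"travel":[0.04,-0.02,0],"rotation":[0,0,0],"claw":0.036},{"travel":[0.04,-0.02,0],"rotation":[0,0,0],"claw":0.036},{"travel":[0.04,-0.02,0],"rotation":[0,0,0],"claw":0.036},{"travel":[0,0,0],"rotation":[0,0,0],"claw":0.036}])

```text
time_s: 43.32
tool_pos: [0.4609, -0.0106, 0.181]
eef_rot: [[-0.202, 0.979, 0.003], [0.979, 0.202, -0.0], [-0.001, 0.003, -1.0]]
ft_force: [0.8, -0.9, 0.3]
grip_width: 0.0363
gripper_force: 0.0
```

Run:
```python
from h import *
from plant import arm
z=lambda c,k:cv2.resize(c[:,:,::-1],None,fx=k,fy=k,interpolation=cv2.INTER_CUBIC)
t=arm.get_image("top")["color"];s=arm.get_image("scene")["color"];print(arm.get_obs()["tool_pos"])
cv2.imwrite("pics/f.png",np.hstack([z(t[125:215,325:390],6),z(s[150:240,230:295],6)]))
```

```text
[ 0.4622858  -0.01210981  0.18033636]
```

View pics/f.png

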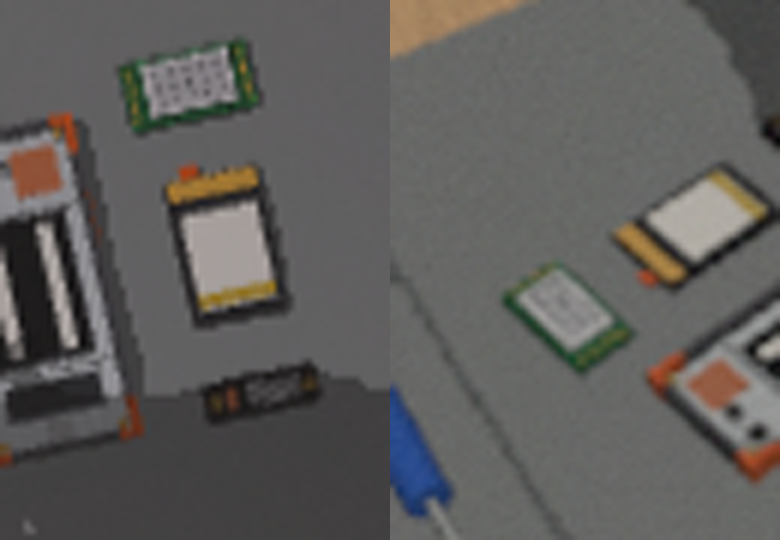

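The picture shows the shield centred on the board at crop (189,81). The battery (228,246) and speaker (262,393) are in line with it, and the robot is clear. Handing in.

```bash
python3 -c "
from plant import arm
print(arm.close_job())"
```

```text
the job is handed in; nothing more can be done
None
```

The job is handed in: battery, main board and loudspeaker measured within about 2 mm of their places in the row, with the shield cover centred on the board by eye and the phone unmoved; the board slipped out on the first grasp and slid about 6 cm on the parts mat before I regripped it.

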